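Turn up the stock-room heater through its wire guard

TASK

Turn the fan heater up to full: take the flat-blade screwdriver out of the tool rack, reach its blade down through the middle opening of the wire guard into the slot of the sunken dial, and turn the dial clockwise until you feel it come up firmly against its stop, without forcing the dial or leaning on the guard. Then stand the screwdriver back in its hole in the rack, fully down, and leave the awl and the crockery alone.

Things in the scene. Friction and masses are not known exactly. Their poses are not given: they have to be found in the camera images.
- heater: white fan heater, 170 (x) x 240 (y) x 180 mm high, fixed to the bench: slotted outlet on its front (-x side), switch, pilot lamp and scale marks on top, dark handle bar 22 mm above its rear (+x) top edge. Origin: centre of its underside. The dial's axis stands at x = -10, y = +40 mm in this frame, in a round well 76 mm wide and 40 mm deep in the flat top.
- guard: round domed guard of thin steel wire, 94 mm wide, over the dial's well: three rings joined by six spokes, fixed to the heater. Origin on the dial's axis, level with the heater's top (180 mm above the bench). It must not be pressed with more than about 15 N.
- guard_hole (a point): centre of the guard's middle opening, a ring 24 mm wide inside, of 4 mm wire, 192 mm above the bench (the guard's highest part), right above the dial's slot.
- dial_slot (a point): centre of the mouth of the dial's slot, on the axis of the dial, 155 mm above the bench (25 mm below the heater's top). Slot: 14.5 mm long, 4.0 mm wide, 6 mm deep, with closed ends, in a boss 21 mm across that stands 8 mm above a black disc 54 mm across. x axis: along the slot and towards the dial's white pointer mark; z up. The slot turns with the dial.
- dial (a joint): dial angle, rad: 0 at its lowest, grows clockwise seen from above; stays where left. Its clockwise stop, to be felt, is 0.5 to 1.2 rad past the start. It turns at about 0.04 N m; at the stop the twist climbs: 0.15 to 0.22 N m is firm, over 0.3 N m forces it (blade forces on it total about 10 N when turning, 24 to 80 when firm). The loose blade turns up to 0.2 rad from mid-slot before it takes the dial along.
- rack: grey sheet-steel tool rack, 70 (x) x 170 (y) x 85 mm high, fixed to the bench; its 8 mm top plate has two round holes. Origin: centre of its underside.
- rack_hole0 (a point): centre of the 18 mm hole at y = -45 mm in the rack's frame, at the upper face of the top plate (85 mm above the bench). One hole holds the screwdriver, the other the awl; which is which changes.
- rack_hole1 (a point): centre of the 18 mm hole at y = +45 mm in the rack's frame, at the upper face of the top plate.
- driver_grip (a point): centre of the screwdriver's black handle, half-way up: a square bar 26 x 26 mm with flat sides, 70 mm long, its axis upright, standing with its lower end on the rack's top plate and its steel shank down through the hole (so this point starts 120 mm above the bench). x, y axes square to the flat sides, z along the axis, up and away from the blade. About 0.15 kg.
- driver_tip (a point): middle of the end of the screwdriver's flat blade, 100 mm below driver_grip (65 mm below the handle; round shank 9 mm thick). Blade 11.8 mm wide along this point's x axis and 2.4 mm thick along its y axis, so it lies parallel to two sides of the handle.
- awl_mid (a point): half-way up the turned wooden handle (round, pear-shaped, up to 30 mm across, 70 mm long) of an awl standing in the other rack hole; leave it.
- tumbler_mid (a point): half-way up a glass tumbler, 72 mm across, 95 mm high; leave it.
- bowl_mid (a point): half-way up a white ceramic bowl, 120 mm across, 50 mm high; leave it.
- jug_mid (a point): half-way up a white ceramic mug, 60 mm across, 115 mm high; leave it.
Not all that is in view belongs to the job. What is shaped like the part that bears driver_grip but blue or red is not meant.

How it is judged (in metres and radians):
On the way, in this order (a step that is already met when the one before it is completed fails the run):
1. the screwdriver is lifted clear of the rack (height (world z) of driver_tip above 0.1 m), for 0.1 s.
2. its blade is seated in the dial's slot (z of driver_tip in the frame of dial_slot below -0.004 m and horizontal distance between driver_tip and dial_slot below 0.004 m), for 0.2 s.
3. the dial is turned firmly against its clockwise stop by the blade in the slot (blade forces over 24 N) (contact force between driver and dial above 24 N and value of joint dial above 4.66 rad and z of driver_tip in the frame of dial_slot below -0.003 m and horizontal distance between driver_tip and dial_slot below 0.004 m), for 0.1 s.
At the end, for the whole second after the job is handed in: The dial is within 0.04 rad of its clockwise stop; the screwdriver stands upright (0.06 rad), at rest, fully down in a rack hole (8 mm sideways, 4 mm in height); the awl is within 20 mm, the tumbler, bowl and mug within 30 mm, of where they were (value of joint dial above 4.66 rad and (horizontal distance between driver_grip and rack_hole0 below 0.008 m or horizontal distance between driver_grip and rack_hole1 below 0.008 m) and z of driver_grip in the frame of rack between 0.116 and 0.124 m and angle between driver_grip's own z axis and vertical below 0.06 rad and linear speed of driver below 0.02 m/s and distance of awl_mid from where it was at the start of the episode below 0.02 m and distance of each of tumbler_mid, bowl_mid, jug_mid from where it was at the start of the episode below 0.03 m); the robot touches nothing.
It fails at once if the dial is forced by the screwdriver (blade forces on the dial add up to over 80 N) (contact force between driver and dial above 80 N).
It fails at once if the wire guard is leaned on with over 15 N (contact force between anything else and guard above 15 N).
It fails at once if the awl is pulled out or knocked (distance of awl_mid from where it was at the start of the episode above 0.02 m).
It fails at once if the tumbler, the bowl or the mug is pushed away (distance of any of tumbler_mid, bowl_mid, jug_mid from where it was at the start of the episode above 0.03 m).
It also fails if it takes over 70 s, if anything falls off the work surface, if the arm or the gripper's body presses on something with over 40 N, if the wrist force passes 120 N, or if a joint passes its speed limit or range.

ROBOT

A 6-joint arm with a two-finger parallel gripper is mounted at the origin on the work surface. World frame = base frame: x ahead of the robot, y to its left, z up, the work surface at z = 0. Lengths are in mm, angles in rad, forces in N, time in s.
With the tool pointing down it reaches from about 350 to 775 mm from the base axis. Payload 7.3 kg.
Tool frame: the origin (TCP) lies on the centre line of the jaws, within the pads' length; the fingertips stand bot.tip_reach ahead of it and the grasp point (between the pads) lies 6 mm ahead of it (bot.tip_reach is the distance from the TCP to the fingertips, in mm); z points along the fingers, y is the direction in which the jaws open and shut (so a half turn about z gives the same grasp; the last joint's range is limited). The gripper opens to 92 mm and grips with 3 to 60 N. Pads are 19 mm wide; open, the fingers measure 130 mm over their backs; the gripper's body (75 mm by 190 mm) begins 47 mm behind the grasp point.
Start: joints at [-1.385, 0.342, 1.524, -0, 1.275, -0.146], TCP at [171.039, -496.375, 251.741] pointing down, gripper open.
Joint ranges: [-2.53, 2.53], [-0.77, 2.02], [0.04, 2.7], [-1, 4.14], [0.28, 2.66], [-3.11, 3.11]. Speed limits (rad/s): [2.57, 2.57, 3.14, 3.14, 3.14, 3.14].

INTERFACE

Orientations are given as [roll, pitch, yaw] about the fixed x, y, z axes, in that order (R = Rz(yaw) Ry(pitch) Rx(roll)).
In Python, from plant import bot gives the robot as it stands.
- The arm moves only by the tool step_arm, never from a script. Its argument "deltas" is a list of rows, each a list of 6 numbers: the shift along the tool's x, y, z in mm, then the turn, a rotation vector about the tool's x, y, z in rad. A call has 1 to 5 rows; each row is the pose to reach, as a shift and turn from the pose commanded when the call began, along the tool's axes at that moment; what a row does not reach only later rows make up. A row lasts 1/12 s, in which the tool goes at most 41.7 mm and 7.16 degrees, less where a joint would pass 70% of its speed; a pose out of reach is approached as far as the arm can. A call with a gripper value outside its range is refused whole. "fingers" is the finger opening in mm, from 0 to 91.8, set as the call begins (left out, the last holds). The fingers move at their own pace and stop on an object; the grip force is fixed at half the most. Time passes only in rows, so rows that repeat a pose let the fingers close. It gives the time, the measured TCP pose, the force and the opening at its end, in the units of the state.
- bot.get_obs(): the state, without advancing time (a new reading comes with each control period).
- bot.capture(name): name is "side" or "top"; returns a dict with "color" (400x640x3 uint8, red, green, blue), "fx", "fy", "cx", "cy" (pixels), "R" (3x3) and "t" (3): a world point X has camera coordinates R X + t. Camera axes: x right, y down, z forward; pixel columns grow to the right and rows downward; lengths in mm; the calibration is good to about 2 mm. A picture is of the moment at which its call begins. There is no depth.
- bot.close_job(): hands the job in, once; it reports no verdict.
Trained networks look in a picture, given as the dict that the camera call returned (one of the last four; its "shot" number tells which), for a name from the list of things; names that differ only in an ending like _2 or _b are one class to them, and where a whole thing is asked for, a point or a joint stands for the part that bears it (a point fixed in the world has none). Each returns a list of dicts, best first, with "p" (0 to 1); they miss things now and then, are a little off and sometimes report something else, mostly with a low value. They report only what shows in the picture. A call takes as long as a camera call. They do not tell look-alikes from the thing itself.
- bot.boxes_of(query, picture): "rect" ([centre column, centre row, width, height] in pixels, round what is visible of it).
The state is a dict: "time": time; "joint_positions": joint angles; "dq": joint speeds; "tau": joint torques, N m; "tool_pos": TCP position; "tcp_rot": TCP orientation; "contact_force": force on the tool from outside, world axes, zero at the start; "moment": the same for the moment, N m; "grip_width": finger opening in mm.
Only numpy, scipy, OpenCV 4.12 (cv2) and the standard library are available. Lean on these libraries where they do the work, as an engineer would, in place of code of your own. Each camera call takes 0.05 s, during which the arm holds its last target. There are 200 camera calls.

## Working session

There is one attempt and no reset: what is moved stays moved. The work goes in short steps, Python scripts to look and compute and a tool call to move; the robot and the scene stay as the last step left them, time stands still between calls to the robot, and variables do not carry over. Pictures are saved under pics/ and viewed, about 8 in all and at most 12, crops included, and the job is handed in when it is done.

Besides the shell and the picture viewer there is one more tool, called as name([rows], argument=value, ...), one row to a line, values as JSON. step_arm: Moves the arm, as the interface text tells. Its arguments: {"type":"object","properties":{"deltas":{"type":"array"},"fingers":{"type":"number"}},"required":["deltas"]}

```bash
mkdir -p pics; ls; python3 - <<'E'
from plant import bot
import cv2,json
print(bot.get_obs(), bot.tip_reach)
for n in("side","top"):
    p=bot.capture(n); cv2.imwrite(f"pics/{n}0.png",p["color"][:,:,::-1])
    print(n,p["fx"],p["fy"],p["cx"],p["cy"],p["R"],p["t"],p["shot"])
    for q in("heater","guard","dial_slot","dial","rack","driver_grip","awl_mid","tumbler_mid","bowl_mid","jug_mid"):
        try: print(q,[(round(d["p"],2),[round(float(v),1) for v in d["rect"]]) for d in bot.boxes_of(q,p)][:4])
        except Exception as e: print(q,e)
E
```

```text
pics
{'time': 0.0, 'joint_positions': array([-1.38501097e+00,  3.42706238e-01,  1.52499896e+00,  2.59831801e-06,
        1.27539467e+00, -1.46013745e-01]), 'dq': array([ 0.00042324, -0.00070397, -0.0024589 , -0.00011854, -0.00100358,
       -0.00057374]), 'tau': array([-8.74952766e-04, -4.31243527e+01, -2.44219244e+01,  7.17330887e-02,
        5.59792563e-02, -1.19413389e-04]), 'tool_pos': array([ 170.96348783, -496.0020951 ,  251.05979219]), 'tcp_rot': array([-3.14010184e+00, -2.21750247e-04,  3.31798182e-01]), 'contact_force': array([ 0.38358021, -0.21653858, -0.02123865]), 'moment': array([ 0.00631305, -0.03651164,  0.01925576]), 'grip_width': 91.6118947339266} 25.0
side 412.3712153286773 412.3712153286773 316.89101377892047 206.27946337504585 [[-0.87633424 -0.48128827 -0.01999752]
 [-0.3426592   0.65201962 -0.67635426]
 [ 0.33856015 -0.58586006 -0.73630498]] [573.52613013 321.95614632 669.14940672] 1
heater [(0.84, [335.2, 311.6, 185.6, 175.6]), (0.28, [306.1, 174.1, 54.7, 39.9])]
guard [(0.64, [327.1, 322.4, 68.5, 63.5])]
dial_slot [(0.77, [327.6, 335.4, 32.2, 30.8])]
dial [(0.7
[... 694 characters left out ...]
er [(0.66, [230.5, 265.1, 138.0, 100.1])]
guard [(0.82, [206.6, 264.5, 40.9, 47.6]), (0.61, [375.2, 243.8, 13.6, 13.8])]
dial_slot [(0.87, [212.4, 262.9, 25.7, 23.1])]
dial [(0.85, [213.8, 263.0, 25.1, 27.3])]
rack [(0.59, [391.9, 243.2, 77.1, 33.9]), (0.24, [214.9, 267.1, 29.7, 18.0])]
driver_grip [(0.89, [454.4, 258.2, 38.8, 39.4]), (0.76, [416.5, 245.8, 18.3, 12.4]), (0.48, [432.1, 201.1, 25.7, 14.0]), (0.21, [392.1, 243.3, 72.8, 33.4])]
awl_mid [(0.58, [374.2, 243.5, 13.4, 8.8])]
tumbler_mid [(0.79, [318.6, 154.8, 29.6, 29.2])]
bowl_mid [(0.72, [382.4, 145.9, 47.3, 52.9]), (0.72, [208.3, 266.3, 39.3, 32.2])]
jug_mid [(0.56, [234.1, 150.4, 35.4, 32.7]), (0.47, [213.6, 265.1, 26.8, 19.8])]
```

```bash
python3 - <<'E'
import cv2
a=cv2.imread("pics/side0.png")[120:400,150:500]
b=cv2.imread("pics/top0.png")[120:330,150:500]
cv2.imwrite("pics/s1.png",cv2.resize(a,None,fx=2.1,fy=2.1,interpolation=cv2.INTER_CUBIC))
cv2.imwrite("pics/t1.png",cv2.resize(b,None,fx=2.2,fy=2.2,interpolation=cv2.INTER_CUBIC))
E
```

```text
(no output)
```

View pics/s1.png

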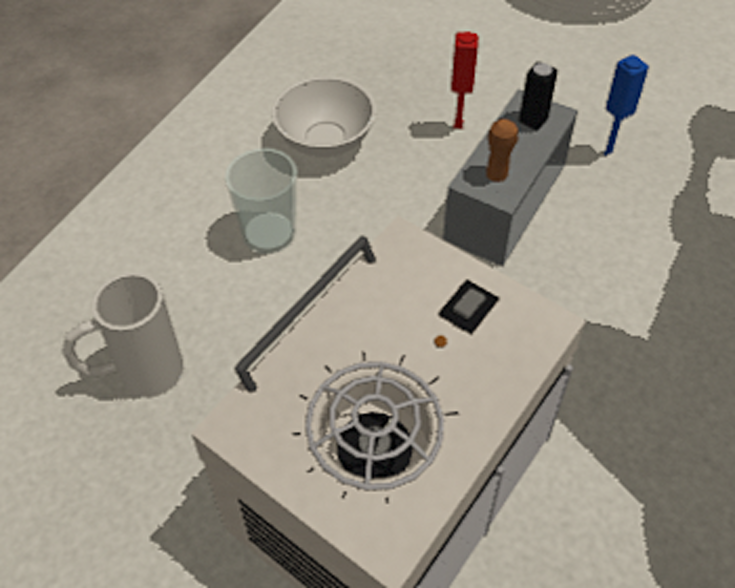

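View pics/t1.png

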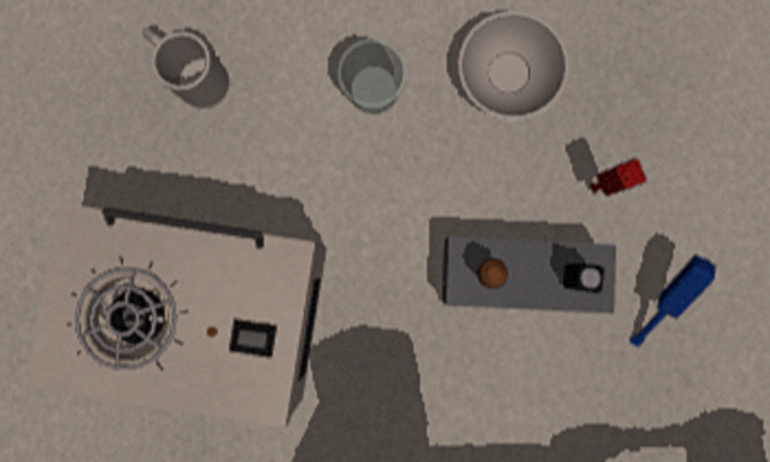

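The side picture shows the screwdriver candidates. The black square handle in the rack is at side (407,167) and top (416,246). The blue one is at side (448,173) and top (452,256), and the red one at side (371,160) and top (432,201). The awl with the brown handle is at side (389,191) and top (374,244). I choose the black one, since it stands in the rack. The guard and dial are at side (327,322) and top (208,264). Next I'll check with a close crop.

```bash
cat > h.py <<'E'
import numpy as np
from plant import bot
def ray(p,u,v):
    R=np.array(p["R"]);t=np.array(p["t"])
    c=-R.T@t; d=R.T@np.array([(u-p["cx"])/p["fx"],(v-p["cy"])/p["fy"],1]); return c,d/np.linalg.norm(d)
def at_z(p,u,v,z):
    c,d=ray(p,u,v); return c+d*(z-c[2])/d[2]
def tri(*obs):
    A=np.zeros((3,3));b=np.zeros(3)
    for p,u,v in obs:
        c,d=ray(p,u,v);M=np.eye(3)-np.outer(d,d);A+=M;b+=M@c
    return np.linalg.solve(A,b)
def proj(p,X):
    q=np.array(p["R"])@np.array(X)+np.array(p["t"]);return np.array([p["fx"]*q[0]/q[2]+p["cx"],p["fy"]*q[1]/q[2]+p["cy"]])
E
python3 - <<'E'
from h import *
import cv2
s=bot.capture("side");t=bot.capture("top")
print("grip z155 top", at_z(t,419,246.5,155).round(1), "z120 side",at_z(s,407.3,167,120).round(1),"tri",tri((s,407.3,167),(t,416.5,245.8)).round(1))
print("awl",tri((s,389.2,190.9),(t,374.2,243.5)).round(1))
for c in [(447,237),(615,247),(613,312),(445,303)]: print("rackc",at_z(t,c[0]/2.2+150,c[1]/2.2+120,85).round(1))
print("hole side",at_z(s,150+375/2.1,120+414/2.1,192).round(1),"top",at_z(t,150+125/2.2,120+317/2.2,192).round(1))
def crop(p,x,y,w,h,f): return cv2.resize(p["color"][y:y+h,x:x+w,::-1],(w*f,h*f),interpolation=cv2.INTER_CUBIC)
a=crop(s,290,285,80,60,5);b=crop(t,180,235,80,60,5);c=crop(s,360,145,80,60,5);d=crop(t,355,220,80,60,5)
cv2.imwrite("pics/q.png",np.vstack([np.hstack([a,b]),np.hstack([c,d])]))
E
```

```text
grip z155 top [ 550.5 -217.8  155. ] z120 side [ 545.8 -212.5  120. ] tri [ 549.8 -222.3  110.6]
awl [ 555.2 -130.1  116.2]
rackc [591.5 -86.5  85. ]
rackc [ 581.  -256.8   85. ]
rackc [ 515.6 -253.2   85. ]
rackc [524.7 -83.9  85. ]
hole side [514.2 213.5 192. ] top [516.8 211.  192. ]
```

View pics/q.png

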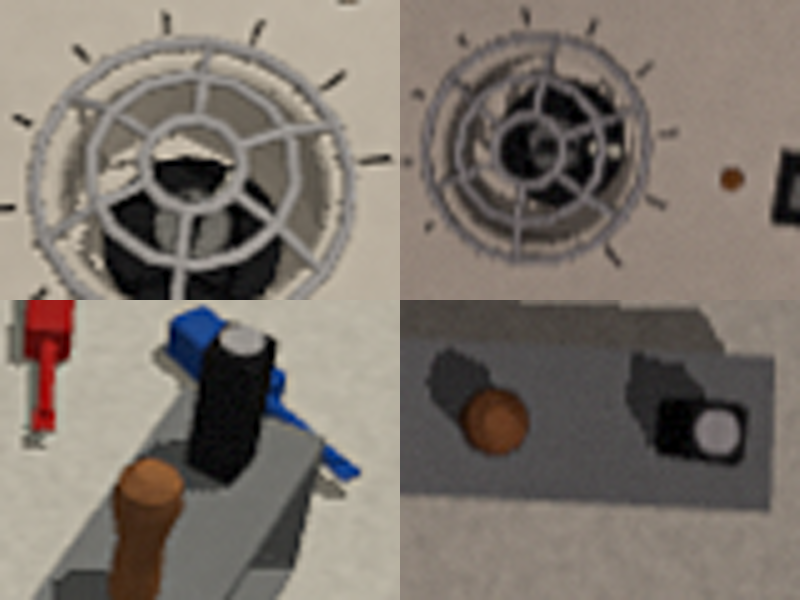

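```bash
python3 - <<'E'
from h import *
import cv2
s=bot.capture("side");t=bot.capture("top")
def crop(p,X,w,h,f):
    c=proj(p,X);M=np.array([[f,0,w/2-f*c[0]],[0,f,h/2-f*c[1]]]);print(X,c.round(2))
    return cv2.warpAffine(p["color"][:,:,::-1],M,(w,h),flags=cv2.INTER_CUBIC)
A=[515.5,212,155]
a=crop(s,A,400,500,14);b=crop(t,A,400,500,14)
cv2.imwrite("pics/d.png",np.hstack([a,b]))
p=at_z(t,222.6,265.4,147);print("pointer",p, np.arctan2(p[1]-212,p[0]-515.5))
for k in range(-12,13,2):
  ang=k*np.pi/24
  e=[0,0]
  print(round(ang,2),[(proj(q,[A[0]+20*np.cos(ang),A[1]+20*np.sin(ang),147])-proj(q,A)).round(1).tolist() for q in(s,t)],[(proj(q,[A[0]+10*np.cos(ang),A[1]+10*np.sin(ang),155])-proj(q,A)).round(1).tolist() for q in(s,t)])
E
```

```text
[515.5, 212, 155] [328.23 328.02]
[515.5, 212, 155] [211.35 263.71]
pointer [511.54598227 190.49335576 147.        ] -1.752616874030941
-1.57 [[6.2, -8.5], [10.6, -0.2]] [[3.1, -5.6], [4.8, -0.0]]
-1.31 [[2.9, -9.6], [10.3, -2.7]] [[1.5, -6.1], [4.7, -1.3]]
-1.05 [[-0.5, -9.9], [9.4, -5.0]] [[-0.3, -6.3], [4.2, -2.4]]
-0.79 [[-3.9, -9.4], [7.9, -7.0]] [[-2.0, -6.0], [3.5, -3.4]]
-0.52 [[-7.1, -8.1], [6.0, -8.6]] [[-3.6, -5.4], [2.5, -4.2]]
-0.26 [[-9.8, -6.1], [3.7, -9.5]] [[-5.0, -4.3], [1.3, -4.7]]
0.0 [[-11.8, -3.5], [1.2, -9.8]] [[-6.0, -3.0], [0.1, -4.9]]
0.26 [[-13.1, -0.4], [-1.2, -9.5]] [[-6.6, -1.5], [-1.1, -4.7]]
0.52 [[-13.5, 2.9], [-3.5, -8.5]] [[-6.8, 0.2], [-2.3, -4.2]]
0.79 [[-13.0, 6.2], [-5.5, -7.0]] [[-6.5, 1.8], [-3.3, -3.4]]
1.05 [[-11.5, 9.2], [-7.1, -5.0]] [[-5.8, 3.4], [-4.1, -2.4]]
1.31 [[-9.3, 11.9], [-8.1, -2.7]] [[-4.7, 4.7], [-4.6, -1.3]]
1.57 [[-6.4, 13.9], [-8.5, -0.2]] [[-3.2, 5.7], [-4.8, 0.0]]
```

View pics/d.png

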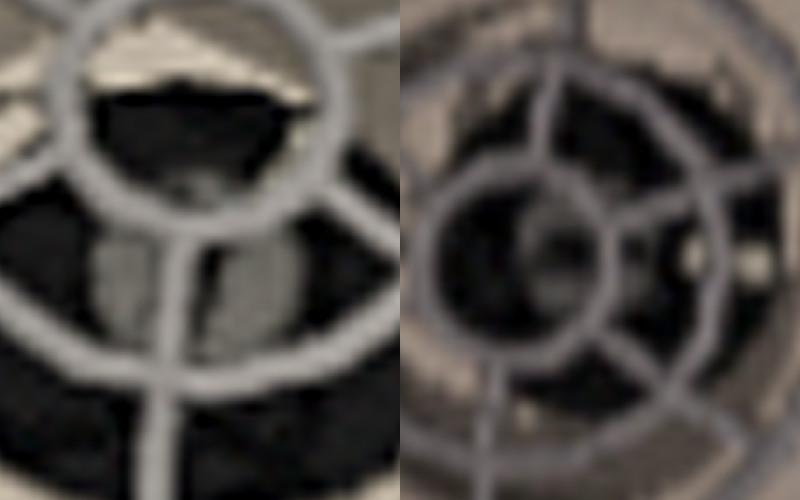

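step_arm([
  [0,0,0,0,0,-0.12],
  [0,0,0,0,0,-0.24],
  [0,0,0,0,0,-0.36],
  [0,0,0,0,0,-0.48],
  [0,0,0,0,0,-0.6],
])

```text
time: 1.72
tool_pos: [171.1, -496.4, 251.7]
tcp_rot: [3.141, 0.0, 0.938]
contact_force: [-0.3, 0.3, 1.0]
grip_width: 91.7
```

step_arm([
  [0,0,0,0,0,-0.12],
  [0,0,0,0,0,-0.24],
  [0,0,0,0,0,-0.36],
  [0,0,0,0,0,-0.48],
  [0,0,0,0,0,-0.582],
])

```text
time: 2.13
tool_pos: [171.0, -496.4, 251.7]
tcp_rot: [3.142, 0.0, 1.52]
contact_force: [0.1, -0.4, 1.1]
grip_width: 91.6
```

The slot appears to run roughly along world -y. The pointer is at the right in the top panel (690–770, 258), and the slot's dark line in the side panel is near (205,290). Next I'll fit the guard rings for the axis and refine the slot angle.

```bash
python3 - <<'E'
from h import *
import cv2
s=bot.capture("side");t=bot.capture("top")
th=np.linspace(0,2*np.pi,240,endpoint=False)
for n,p in(("side",s),("top",t)):
    im=p["color"].astype(float)
    m=((im[:,:,2]-im[:,:,0]>-3)&(im.mean(2)>(120 if n=="side" else 75))).astype(np.float32)
    m=cv2.GaussianBlur(m,(0,0),0.8)
    best=[]
    for x in np.arange(505,528,.5):
        for y in np.arange(200,224,.5):
            sc=0
            for r,z in((45,182),(14,192)):
                P=np.stack([x+r*np.cos(th),y+r*np.sin(th),0*th+z])
                q=np.array(p["R"])@P+np.array(p["t"])[:,None]
                u=(p["fx"]*q[0]/q[2]+p["cx"]).astype(np.float32)[None];v=(p["fy"]*q[1]/q[2]+p["cy"]).astype(np.float32)[None]
                sc+=cv2.remap(m,u,v,cv2.INTER_LINEAR).mean()
            best.append((sc,x,y))
    best.sort(reverse=True);B=np.array(best[:8]);print(n,B[0],B.mean(0).round(2))
    x,y=B[:,1:].mean(0)
    # unwarp image to plane z=155 (slot) and z=148 (pointer) around axis
    for z in(155,148):
        g=np.linspace(-30,30,300);X,Y=np.meshgrid(x+g,y+g,indexing="ij") # rows x down
        P=np.stack([X.ravel(),Y.ravel(),0*X.ravel()+z]);q=np.array(p["R"])@P+np.array(p["t"])[:,None]
        u=(p["fx"]*q[0]/q[2]+p["cx"]).astype(np.float32).reshape(X.shape);v=(p["fy"]*q[1]/q[2]+p["cy"]).astype(np.float32).reshape(X.shape)
        w=cv2.remap(p["color"][:,:,::-1],u,v,cv2.INTER_CUBIC)
        w=w[::-1,::-1].copy() # up=+x, left=+y
        cv2.circle(w,(150,150),52,(0,255,255),1);cv2.line(w,(150,146),(150,154),(0,0,255),1);cv2.line(w,(146,150),(154,150),(0,0,255),1)
        cv2.imwrite(f"pics/u_{n}{z}.png",w)
I=lambda n,z:cv2.imread(f"pics/u_{n}{z}.png")
cv2.imwrite("pics/u.png",np.vstack([np.hstack([I("side",155),I("top",155)]),np.hstack([I("side",148),I("top",148)])]))
E
```

```text
side [4.72926488e-03 5.15500000e+02 2.12500000e+02] [  0.   515.81 212.38]
top [2.05957498e-02 5.27500000e+02 2.00000000e+02] [2.0000e-02 5.2525e+02 2.0006e+02]
```

View pics/u.png

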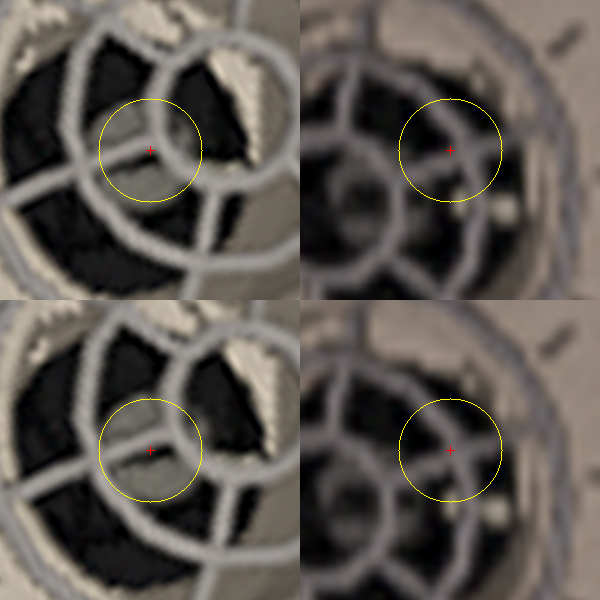

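```bash
python3 - <<'E'
from h import *
s=bot.capture("side");t=bot.capture("top")
print("cols 318-341");g=s["color"].mean(2).astype(int)
for r in range(314,341): print(r,*("%3d"%v for v in g[r,318:342]))
g=t["color"].mean(2).astype(int)
print("cols 202-229")
for r in range(254,276): print(r,*("%3d"%v for v in g[r,202:230]))
E
```

```text
cols 318-341
314 144 148 136 164 181 176 176 176 180 181 184 187 154 124 108  98 100  88 106 141 144 127 103  80
315 139 145 149 176 184 182 180 177 176 178 179 179 183 189 150 123 110  93 100 135 145 114  95 100
316 144 135  97 154 183 183 160 114  61  42  84  98 129 145 145 175 150 125 103 125 151 122  96 101
317 141 140  85  39  33   4   0   5   6   0   0   6   6   5   2  35 123 178 134 118 151 123  93 101
318 137 137  76   2  15  19  18  25  15  11   8  10   7  14  19   9   5  40  53 112 150 128  98 100
319 129 158 106   0  21  24  25  28  24  20  12  11   7  10   9  15  12  81 116 141 155 124  96 102
320 125 153 107  13  17  23  23  26  22  26  25  16  12  11   9   6  17 139 147 151 151  95  77 104
321 143 150 127  66  21  20  18  28  24  20  19  20  24  26  10   1  58 122 141 155 117  32  37  86
322 123 129 155 130  67  21  16  21  31  35  39  40  27  20   0  55 104 132 150 155 100   9   9  25
323  24  91 139 157 128  68  36  31  55  63  86  86  57  39  37 119 143 149 156 152 115  48   4   4
324   0  18 101 143 155 135 110  86  56  45  83 100  87  83 106 140 155 156 135 141 163
[... 3477 characters left out ...]
  99
270  79  58  34  27  29  44  77 107  90  82  92  75  36  19   8  18  84 122  45   5  25  55  71  91 126  91 108 106
271 108  93  83  85  89  91 105  89  44  37  80  94  88  44  16  54 110  97  26  18  59  69  73 103 129  87 105 113
272 124  85 108  83  83  83  77  40  15   2  34  67  94  86  55  94  97  45  15  42  70  70  86 114 105  96 105 119
273 134  92 110  47  26  23  20  12  11   7  12  21  58  82  87 102  61  29  49  64  70  74  96 109  87 109 108 116
274 105  95 111  55  26  10  14  16  11  12   9  10  20  67 109 109  79  57  67  69  69  84 111  89 101 106 121  82
275  73  86  93  75 102  60  35  12  14  10  21  35  69  94  99 100 103  93  83  66  67 101 120  90 104 106 134 103
```

The top-view slot strip (row ≈264, columns 206–215) and the pointer (222,264.6) put the slot at about -1.58 rad world, nearly along -y. The axis is about (515.8, 212.4). Next I'll go to the driver.

step_arm([
  [20,24.4,0,0,0,0],
  [40,48.8,0,0,0,0],
  [60,73.2,0,0,0,0],
  [80,97.6,0,0,0,0],
  [100,122,0,0,0,0],
])

```text
time: 2.75
tool_pos: [299.5, -402.5, 251.8]
tcp_rot: [3.141, 0.0, 1.51]
contact_force: [0.2, 0.2, 0.7]
grip_width: 92.1
```

step_arm([
  [20,24.4,0,0,0,0],
  [40,48.8,0,0,0,0],
  [60,73.2,0,0,0,0],
  [80,97.6,0,0,0,0],
  [100,122,0,0,0,0],
])

```text
time: 3.17
tool_pos: [427.2, -309.5, 251.8]
tcp_rot: [3.141, 0.0, 1.511]
contact_force: [0.2, -0.9, 0.6]
grip_width: 91.7
```

step_arm([
  [25,30,0,0,0,0],
  [50,60,0,0,0,0],
  [75,90,0,0,0,0],
  [98.9,120.8,0,0,0,0],
  [98.9,120.8,0,0,0,0],
])

```text
time: 3.58
tool_pos: [556.7, -214.3, 251.2]
tcp_rot: [3.139, -0.002, 1.516]
contact_force: [-2.1, 0.8, 0.5]
grip_width: 92.0
```

step_arm([
  [0,0,0,0,0,0],
  [0,0,0,0,0,0],
])

```text
time: 3.75
tool_pos: [551.9, -218.7, 251.4]
tcp_rot: [-3.141, 0.0, 1.513]
contact_force: [-0.6, -1.0, -0.6]
grip_width: 91.8
```

step_arm([
  [2.1,-1.5,30,0,0,0],
  [2.1,-1.5,65,0,0,0],
  [2.1,-1.5,100,0,0,0],
  [2.1,-1.5,120,0,0,0],
  [2.1,-1.5,125,0,0,0],
])

```text
time: 4.17
tool_pos: [547.8, -216.8, 123.0]
tcp_rot: [-3.135, -0.003, 1.51]
contact_force: [-1.3, 0.1, -0.6]
grip_width: 91.8
```

step_arm([
  [0,0,0,0,0,0],
  [0,0,0,0,0,0],
  [0,0,0,0,0,0],
  [0,0,0,0,0,0],
  [0,0,0,0,0,0],
], fingers=0)

```text
time: 4.58
tool_pos: [551.4, -217.0, 128.2]
tcp_rot: [3.139, 0.001, 1.514]
contact_force: [0.6, 0.2, 0.2]
grip_width: 63.1
```

step_arm([
  [0,0,0,0,0,0],
  [0,0,0,0,0,0],
  [0,0,0,0,0,0],
  [0,0,0,0,0,0],
])

```text
time: 4.92
tool_pos: [550.9, -216.5, 126.8]
tcp_rot: [3.141, 0.0, 1.514]
contact_force: [0.3, 0.0, -0.8]
grip_width: 36.2
```

step_arm([
  [0,0,0,0,0,0],
  [0,0,0,0,0,0],
  [0,0,0,0,0,0],
  [0,0,0,0,0,0],
])

```text
time: 5.25
tool_pos: [550.9, -216.5, 126.7]
tcp_rot: [-3.142, -0.0, 1.514]
contact_force: [-0.1, 0.3, -0.1]
grip_width: 25.9
```

step_arm([
  [0,0,-25,0,0,0],
  [0,0,-50,0,0,0],
  [0,0,-75,0,0,0],
  [0,0,-100,0,0,0],
  [0,0,-120,0,0,0],
])

```text
time: 5.67
tool_pos: [551.0, -216.6, 248.5]
tcp_rot: [3.141, 0.001, 1.514]
contact_force: [0.4, 0.2, -0.9]
grip_width: 26.4
```

step_arm([
  [0,0,0,0,0,0],
  [0,0,0,0,0,0],
  [0,0,0,0,0,0],
])

```text
time: 5.92
tool_pos: [550.3, -216.3, 245.2]
tcp_rot: [-3.139, -0.001, 1.514]
contact_force: [0.3, -0.2, -1.5]
grip_width: 26.4
```

```bash
python3 - <<'E'
from h import *
import cv2
o=bot.get_obs();print(o["tool_pos"],o["tcp_rot"],o["contact_force"],o["moment"],o["joint_positions"])
s=bot.capture("side");t=bot.capture("top")
X=o["tool_pos"]
def crop(p,X,w,h,f):
    c=proj(p,X);M=np.array([[f,0,w/2-f*c[0]],[0,f,h/2-f*c[1]]]);print(c.round(2))
    return cv2.warpAffine(p["color"][:,:,::-1],M,(w,h),flags=cv2.INTER_CUBIC)
a=crop(s,X-[0,0,70],400,600,6);b=crop(t,X-[0,0,70],400,600,5)
cv2.imwrite("pics/l.png",np.hstack([a,b]))
E
```

```text
[ 550.28641035 -216.25948483  245.23369331] [-3.13941655e+00 -9.45797121e-04  1.51376758e+00] [ 0.34044963 -0.24164304 -1.48093548] [-0.045504   -0.10802682  0.01669309] [-5.03987527e-01  4.70498910e-01  1.34137248e+00 -9.02378718e-05
  1.33209240e+00 -4.46938365e-01]
[409.63 145.31]
[420.36 246.76]
```

View pics/l.png

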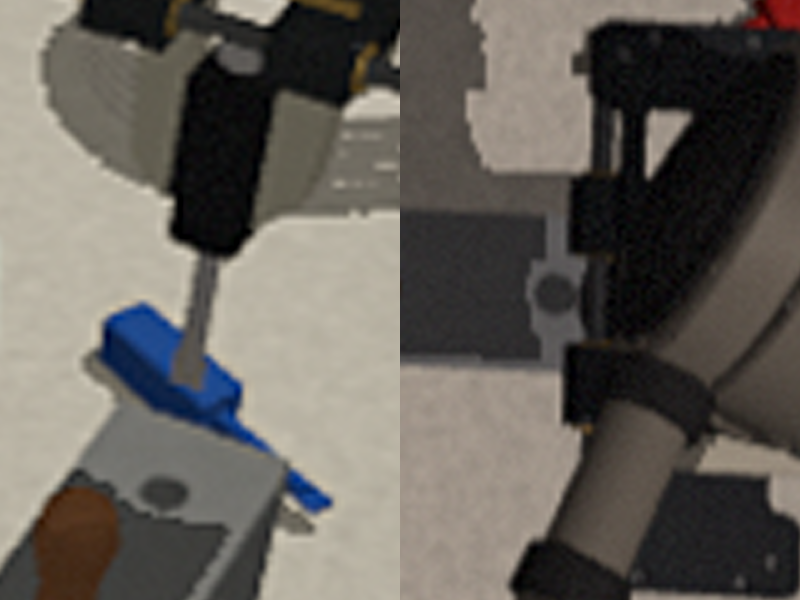

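The picture shows the black driver held upright below the gripper. Its tip edge, side panel (172,375)–(205,388), slopes along world x, so the blade lies along the tool's y axis. The empty hole is at side panel (164,492) and top panel (555,293). Next I'll raise it, turn by -1.62 and carry it over the heater.

step_arm([
  [0,0,-16,0,0,-0.108],
  [0,0,-32,0,0,-0.216],
  [0,0,-48,0,0,-0.324],
  [0,0,-64,0,0,-0.432],
  [0,0,-80,0,0,-0.54],
])

```text
time: 6.43
tool_pos: [550.6, -216.4, 325.9]
tcp_rot: [-3.14, -0.002, 2.059]
contact_force: [0.6, -0.1, -1.8]
grip_width: 26.0
```

step_arm([
  [25.7,11.3,0,0,0,-0.108],
  [51.4,22.5,0,0,0,-0.216],
  [77.1,33.8,0,0,0,-0.324],
  [102.8,45,0,0,0,-0.432],
  [128.6,56.3,0,0,0,-0.54],
])

```text
time: 6.85
tool_pos: [540.4, -75.2, 325.3]
tcp_rot: [-3.141, -0.002, 2.599]
contact_force: [-0.1, 0.5, -1.3]
grip_width: 26.0
```

step_arm([
  [16.3,22.9,0,0,0,-0.108],
  [32.6,45.8,0,0,0,-0.216],
  [48.9,68.6,0,0,0,-0.324],
  [65,91.5,0,0,0,-0.432],
  [81.3,114.4,0,0,0,-0.54],
])

```text
time: 7.27
tool_pos: [530.6, 64.8, 325.3]
tcp_rot: [-3.142, -0.002, 3.139]
contact_force: [0.0, 0.1, -1.6]
grip_width: 26.3
```

step_arm([
  [4,38,0,0,0,0],
  [8,76,0,0,0,0],
  [12,112,0,0,0,0],
  [15.7,140,0,0,0,0],
  [15.7,148.9,0,0,0,0],
])

```text
time: 7.68
tool_pos: [515.3, 216.3, 325.2]
tcp_rot: [3.141, -0.003, 3.138]
contact_force: [0.0, 0.2, -0.8]
grip_width: 26.4
```

step_arm([
  [0,0,0,0,0,0],
  [0,0,0,0,0,0],
  [0,0,0,0,0,0],
  [0,0,0,0,0,0],
])

```text
time: 8.02
tool_pos: [517.0, 211.0, 326.4]
tcp_rot: [-3.141, -0.0, 3.132]
contact_force: [0.6, -0.5, -1.2]
grip_width: 26.1
```

```bash
python3 - <<'E'
from h import *
import cv2
o=bot.get_obs();print(o["tool_pos"],o["tcp_rot"],o["contact_force"],o["moment"],o["joint_positions"])
s=bot.capture("side");t=bot.capture("top")
print("hole side",at_z(s,403.63,177.3,85),"top",at_z(t,411.4,245.4,85))
print("tip seen at rack", at_z(s,407.6,158.8,138.5), "cap before",at_z(t,418.4,246.4,155))
X=o["tool_pos"];T=X-[0,0,106.7]
print("pred tip px",proj(s,T),"pred guard hole px",proj(s,[515.8,212.4,192]))
def crop(p,X,w,h,f):
    c=proj(p,X);M=np.array([[f,0,w/2-f*c[0]],[0,f,h/2-f*c[1]]])
    w=cv2.warpAffine(p["color"][:,:,::-1],M,(w,h),flags=cv2.INTER_CUBIC);return w
cv2.imwrite("pics/g.png",np.hstack([crop(s,T,400,600,8),crop(t,T,400,600,5)]))
print(proj(s,T),proj(t,T))
E
```

```text
[516.99942575 210.99528274 326.43190529] [-3.14095071e+00 -4.12215842e-04  3.13185538e+00] [ 0.55835469 -0.49159525 -1.23996939] [ 0.06874606 -0.10099641  0.00927137] [ 2.50504321e-01  3.60849230e-01  1.29074693e+00 -5.15914602e-04
  1.49056002e+00 -1.31051337e+00]
hole side [ 550.2612135  -215.49109856   85.        ] top [ 551.92001971 -215.80274792   85.        ]
tip seen at rack [ 549.42868291 -216.80110963  138.5       ] cap before [ 550.71392416 -216.5930254   155.        ]
pred tip px [327.6051876  304.99059673] pred guard hole px [327.91269666 316.04231315]
[327.6051876  304.99059673] [202.74675578 264.76641818]
```

View pics/g.png

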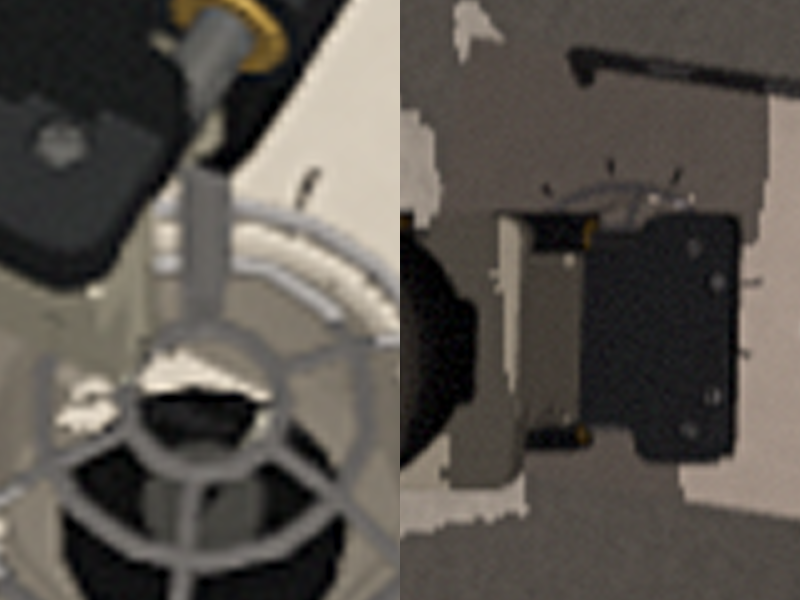

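The picture shows the shank and blade above the guard, with the tip at panel (205,318) and the guard ring centre at (202,402). Both agree with the calibration to about 1 px. The axis is about (515.5, 212.7). Next I'll shift over it and descend.

step_arm([
  [1.5,1.7,12,0,0,0],
  [1.5,1.7,24,0,0,0],
  [1.5,1.7,36,0,0,0],
  [1.5,1.7,48,0,0,0],
  [1.5,1.7,58,0,0,0],
])

```text
time: 8.53
tool_pos: [515.2, 213.4, 267.9]
tcp_rot: [-3.141, -0.0, 3.133]
contact_force: [0.3, 0.2, -0.4]
grip_width: 26.2
```

step_arm([
  [0,0,0,0,0,0],
  [0,0,0,0,0,0],
  [0,0,0,0,0,0],
  [0,0,0,0,0,0],
])

```text
time: 8.87
tool_pos: [515.6, 214.2, 269.6]
tcp_rot: [3.141, 0.002, 3.134]
contact_force: [0.0, -0.4, -0.5]
grip_width: 26.6
```

step_arm([
  [0,0,0.5,0,0,0],
  [0,0,1.0,0,0,0],
  [0,0,1.5,0,0,0],
  [0,0,2,0,0,0],
  [0,0,2,0,0,0],
])

```text
time: 9.28
tool_pos: [515.1, 214.2, 266.6]
tcp_rot: [-3.141, -0.0, 3.134]
contact_force: [0.2, 0.9, -1.3]
grip_width: 26.5
```

step_arm([
  [0,-1.3,0.5,0,0,0],
  [0,-1.3,1.5,0,0,0],
  [0,-1.3,2.5,0,0,0],
  [0,-1.3,3,0,0,0],
  [0,-1.3,3,0,0,0],
])

```text
time: 9.7
tool_pos: [515.1, 212.9, 263.5]
tcp_rot: [-3.141, -0.0, 3.134]
contact_force: [-0.8, -0.5, -1.1]
grip_width: 26.1
```

step_arm([
  [0,0,0.5,0,0,0],
  [0,0,1.0,0,0,0],
  [0,0,1.0,0,0,0],
])

```text
time: 9.95
tool_pos: [515.1, 212.9, 262.6]
tcp_rot: [-3.141, -0.0, 3.134]
contact_force: [0.1, 0.5, -1.2]
grip_width: 26.6
```

step_arm([
  [0,0,0.5,0,0,0],
  [0,0,1.0,0,0,0],
  [0,0,1.0,0,0,0],
])

```text
time: 10.2
tool_pos: [515.1, 212.9, 261.5]
tcp_rot: [-3.141, -0.0, 3.134]
contact_force: [1.0, -0.4, -0.7]
grip_width: 25.9
```

step_arm([
  [0,0,0.5,0,0,0],
  [0,0,1.0,0,0,0],
  [0,0,1.0,0,0,0],
])

```text
time: 10.45
tool_pos: [515.2, 212.9, 260.6]
tcp_rot: [-3.141, 0.0, 3.134]
contact_force: [-0.0, -0.1, -0.5]
grip_width: 26.1
```

step_arm([
  [0,0,0.4,0,0,0],
  [0,0,0.8,0,0,0],
  [0,0,0.8,0,0,0],
])

```text
time: 10.7
tool_pos: [515.2, 212.9, 259.8]
tcp_rot: [-3.142, 0.0, 3.134]
contact_force: [-0.4, 0.7, -1.6]
grip_width: 26.4
```

step_arm([
  [0,0,0.5,0,0,0],
  [0,0,1,0,0,0],
  [0,0,1,0,0,0],
])

```text
time: 10.95
tool_pos: [515.2, 212.9, 258.8]
tcp_rot: [-3.141, 0.0, 3.134]
contact_force: [0.9, -0.0, -1.5]
grip_width: 26.2
```

step_arm([
  [0,0,0.5,0,0,0],
  [0,0,1,0,0,0],
  [0,0,1,0,0,0],
])

```text
time: 11.2
tool_pos: [515.2, 212.9, 257.8]
tcp_rot: [-3.142, 0.0, 3.134]
contact_force: [-0.5, -0.1, -1.4]
grip_width: 26.2
```

step_arm([
  [0,0,0.5,0,0,0],
  [0,0,1,0,0,0],
  [0,0,1,0,0,0],
])

```text
time: 11.45
tool_pos: [515.2, 212.9, 256.8]
tcp_rot: [-3.142, 0.0, 3.134]
contact_force: [0.8, 0.4, -1.0]
grip_width: 26.4
```

step_arm([
  [0,0,0,0,0,0.03],
  [0,0,0,0,0,0.06],
  [0,0,0,0,0,0.09],
  [0,0,0,0,0,0.12],
  [0,0,0,0,0,0.12],
])

```text
time: 11.87
tool_pos: [515.1, 212.9, 256.8]
tcp_rot: [-3.141, -0.0, 3.013]
contact_force: [0.3, -0.3, -1.4]
grip_width: 26.5
```

```bash
python3 -c "
from plant import bot
o=bot.get_obs();print(o['tool_pos'],o['tcp_rot'],o['contact_force'],o['moment'])"
```

```text
[515.0647961  212.88884186 256.80165985] [-3.14134057e+00 -2.71942346e-04  3.01278598e+00] [ 0.25019663 -0.34605048 -1.38944047] [ 0.02912191 -0.1896522  -0.01613393]
```

step_arm([
  [0,0,0,0,0,0.03],
  [0,0,0,0,0,0.06],
  [0,0,0,0,0,0.09],
  [0,0,0,0,0,0.12],
  [0,0,0,0,0,0.12],
])

```text
time: 12.28
tool_pos: [515.4, 212.7, 256.8]
tcp_rot: [-3.141, 0.0, 2.894]
contact_force: [0.7, -1.4, -1.9]
grip_width: 26.4
```

```bash
echo "from plant import bot
o=bot.get_obs();print(o['time'],o['tool_pos'].round(2),o['tcp_rot'].round(3),o['contact_force'].round(2),o['moment'].round(3))">o.py; python3 o.py
```

```text
12.2833 [515.35 212.72 256.83] [-3.141  0.     2.894] [ 0.67 -1.39 -1.95] [-0.12  -0.45   0.024]
```

step_arm([
  [0,0,0,0,0,0.03],
  [0,0,0,0,0,0.06],
  [0,0,0,0,0,0.09],
  [0,0,0,0,0,0.12],
  [0,0,0,0,0,0.12],
])

```text
time: 12.7
tool_pos: [515.3, 212.7, 256.9]
tcp_rot: [-3.141, 0.0, 2.774]
contact_force: [1.4, -1.3, -1.6]
grip_width: 26.0
```

```bash
python3 o.py
```

```text
12.7 [515.33 212.74 256.86] [-3.141  0.     2.774] [ 1.44 -1.29 -1.64] [-0.182 -0.436 -0.007]
```

step_arm([
  [0,0,0,0,0,0.03],
  [0,0,0,0,0,0.06],
  [0,0,0,0,0,0.09],
  [0,0,0,0,0,0.12],
  [0,0,0,0,0,0.12],
])

```text
time: 13.12
tool_pos: [515.2, 212.7, 256.8]
tcp_rot: [-3.141, 0.0, 2.655]
contact_force: [0.7, -0.7, -2.0]
grip_width: 26.3
```

```bash
python3 o.py; python3 - <<'E'
from h import *
import cv2
s=bot.capture("side")
g=s["color"].mean(2).astype(int)
for r in range(314,341): print(r,*("%3d"%v for v in g[r,316:342]))
E
```

```text
13.1167 [515.23 212.72 256.81] [-3.141  0.     2.655] [ 0.71 -0.68 -2.02] [-0.226 -0.437  0.036]
314 113 123 120 117 115 116 120 109  58  14  20  19  22  20  18  19  12  24  30  79 109 114 110 116 121 117
315 120 117 116 114 119 122 129  98  36  16  18  19  17  19  15  10  27  80  98 132 124 106 108 127 134 133
316 124 112 105 107 131 139 142  92   9  15  20  15  11   9  23  45  69 123 144 142 121 108 103 121 133 132
317 131 112 105 105 126 104  54  24  14  16  16  13  23  51  73 105  69  21  88 103 109 109 105 112 128 132
318 138 119 106  97  48   0  12  15  18  25  30  33  69 111 120 101  54   7   9   3  40  90 107 109 125 131
319 131 111 104 113  71   9  15  22  15  49  71  89 109 115 114  97  55  10  14  10  68 102 108 118 129 131
320  94  72 102 111  74  15  16  14  14  45  96 111 111 111 113  97  54  10  13  15  92 112 109 109 128 136
321  66  95 115 115  91  50  17  14  16  43  91 107 109 111 112  98  53  10   9  45  95 111 113 135 142 136
322 117 120 112 113 115  92  47  14   7  44  92 108 110 110 112  97  46  12  38  76 104 110 123 141 120  96
323 120  84  48  94 117 114  90
[... 1212 characters left out ...]
  70  73  71  70  71  61  35  37  51  94 116 120 116
335  94 118 118 117  97  70  71  78  71  99 112  87  67  70  71  72  73  78  77  72 100 115 117 118  99  54
336  19  69 104 123 122 119 118 113 100 104 108  88  75  78  83  86 100 113 117 118 125 124 121  87  32  10
337  13   9  41 100 117 118 122 122 121 118 113 113 113 112 117 118 124 123 121 118 117 105  74  32  14  19
338  22  18  12  11  19  25  66  82 101 120 118 118 122 122 121 117 118  88  54  38  14   6  14  13  16  23
339  23  18  19  18  16  17  12   1  63 112 100  77  83  70  56  33   7  13   9  15  17  15  17  23  20  19
340  19  19  21  17  20  19  13   8  68 117 102  48   5  14  15  15  22  18  18  23  18  20  18  18  24  20
```

step_arm([
  [0,0,0,0,0,0.03],
  [0,0,0,0,0,0.06],
  [0,0,0,0,0,0.06],
])

```text
time: 13.42
tool_pos: [515.2, 212.8, 256.8]
tcp_rot: [-3.141, 0.0, 2.595]
contact_force: [1.2, -1.2, -1.1]
grip_width: 26.3
```

```bash
python3 o.py
```

```text
13.4167 [515.17 212.78 256.83] [-3.141  0.     2.595] [ 1.16 -1.23 -1.1 ] [-0.292 -0.41  -0.018]
```

step_arm([
  [0,0,0,0,0,0.03],
  [0,0,0,0,0,0.06],
  [0,0,0,0,0,0.06],
])

```text
time: 13.67
tool_pos: [515.1, 212.8, 256.8]
tcp_rot: [-3.141, 0.0, 2.535]
contact_force: [1.3, -2.4, -1.9]
grip_width: 26.3
```

```bash
python3 o.py
```

```text
13.6667 [515.14 212.79 256.81] [-3.141  0.     2.535] [ 1.3  -2.44 -1.88] [-0.296 -0.356  0.026]
```

step_arm([
  [0,0,0,0,0,0.03],
  [0,0,0,0,0,0.06],
  [0,0,0,0,0,0.06],
])

```text
time: 13.92
tool_pos: [515.1, 212.8, 256.8]
tcp_rot: [-3.141, 0.0, 2.475]
contact_force: [0.2, -1.8, -1.5]
grip_width: 26.1
```

```bash
python3 o.py
```

```text
13.9167 [515.11 212.8  256.81] [-3.141  0.     2.475] [ 0.22 -1.76 -1.48] [-0.309 -0.365  0.039]
```

step_arm([
  [0,0,0,0,0,0.03],
  [0,0,0,0,0,0.06],
  [0,0,0,0,0,0.06],
])

```text
time: 14.17
tool_pos: [515.1, 212.8, 256.8]
tcp_rot: [-3.141, -0.0, 2.415]
contact_force: [0.1, -1.2, -1.5]
grip_width: 26.2
```

```bash
python3 o.py
```

```text
14.1667 [515.08 212.83 256.84] [-3.141 -0.     2.415] [ 0.12 -1.21 -1.51] [-0.318 -0.273  0.029]
```

step_arm([
  [0,0,0,0,0,0.03],
  [0,0,0,0,0,0.06],
  [0,0,0,0,0,0.06],
])

```text
time: 14.42
tool_pos: [515.0, 212.8, 256.8]
tcp_rot: [-3.141, -0.0, 2.355]
contact_force: [0.9, -1.8, -1.0]
grip_width: 26.0
```

```bash
python3 o.py
```

```text
14.4167 [515.04 212.84 256.84] [-3.141 -0.     2.355] [ 0.92 -1.77 -0.95] [-0.368 -0.231  0.075]
```

step_arm([
  [0,0,0,0,0,0.03],
  [0,0,0,0,0,0.06],
  [0,0,0,0,0,0.06],
])

```text
time: 14.67
tool_pos: [515.0, 212.9, 256.8]
tcp_rot: [-3.141, -0.0, 2.295]
contact_force: [0.6, -0.9, -1.1]
grip_width: 26.2
```

```bash
python3 o.py
```

```text
14.6667 [515.02 212.9  256.83] [-3.141 -0.     2.295] [ 0.56 -0.88 -1.08] [-0.389 -0.201  0.067]
```

step_arm([
  [0,0,0,0,0,0.02],
  [0,0,0,0,0,0.04],
  [0,0,0,0,0,0.04],
])

```text
time: 14.92
tool_pos: [515.0, 212.9, 256.8]
tcp_rot: [-3.141, -0.0, 2.253]
contact_force: [-0.4, -1.5, -1.4]
grip_width: 26.2
```

```bash
python3 o.py
```

```text
14.9167 [515.03 212.93 256.84] [-3.141 -0.     2.253] [-0.45 -1.48 -1.37] [-0.321 -0.076  0.068]
```

step_arm([
  [0,0,0,0,0,0.02],
  [0,0,0,0,0,0.04],
  [0,0,0,0,0,0.04],
])

```text
time: 15.17
tool_pos: [515.1, 212.9, 256.9]
tcp_rot: [-3.141, -0.0, 2.213]
contact_force: [-0.6, -1.0, -1.8]
grip_width: 26.1
```

```bash
python3 o.py
```

```text
15.1667 [515.07 212.92 256.86] [-3.141 -0.     2.213] [-0.64 -1.02 -1.79] [-0.315 -0.05   0.035]
```

step_arm([
  [0,0,0,0,0,0.02],
  [0,0,0,0,0,0.04],
  [0,0,0,0,0,0.04],
])

```text
time: 15.42
tool_pos: [515.1, 212.9, 256.8]
tcp_rot: [-3.141, -0.0, 2.172]
contact_force: [-1.2, -0.4, -2.0]
grip_width: 26.5
```

```bash
python3 o.py
```

```text
15.4167 [515.06 212.93 256.84] [-3.141 -0.     2.172] [-1.17 -0.36 -1.96] [-0.279 -0.029  0.029]
```

step_arm([
  [0,0,0,0,0,0.02],
  [0,0,0,0,0,0.04],
  [0,0,0,0,0,0.04],
])

```text
time: 15.67
tool_pos: [515.1, 212.9, 256.9]
tcp_rot: [-3.141, -0.0, 2.132]
contact_force: [-1.2, -1.9, -1.6]
grip_width: 26.3
```

```bash
python3 o.py
```

```text
15.6667 [515.07 212.94 256.85] [-3.141 -0.     2.132] [-1.17 -1.91 -1.6 ] [-0.257  0.07   0.013]
```

step_arm([
  [0,0,0,0,0,0.02],
  [0,0,0,0,0,0.04],
  [0,0,0,0,0,0.04],
])

```text
time: 15.92
tool_pos: [515.1, 212.9, 256.8]
tcp_rot: [-3.141, -0.0, 2.092]
contact_force: [-1.5, -0.8, -1.0]
grip_width: 26.5
```

```bash
python3 o.py
```

```text
15.9167 [515.08 212.94 256.83] [-3.141 -0.     2.092] [-1.54 -0.77 -1.  ] [-0.264  0.191  0.011]
```

step_arm([
  [0,0,0,0,0,0.02],
  [0,0,0,0,0,0.04],
  [0,0,0,0,0,0.04],
])

```text
time: 16.17
tool_pos: [515.1, 212.9, 256.8]
tcp_rot: [-3.141, -0.0, 2.052]
contact_force: [-2.0, -1.5, -1.7]
grip_width: 26.4
```

```bash
python3 o.py
```

```text
16.1667 [515.08 212.93 256.85] [-3.141 -0.     2.052] [-2.   -1.5  -1.71] [-0.239  0.196  0.051]
```

step_arm([
  [0,0,0,0,0,0.02],
  [0,0,0,0,0,0.04],
  [0,0,0,0,0,0.04],
])

```text
time: 16.42
tool_pos: [515.1, 212.9, 256.8]
tcp_rot: [-3.141, -0.0, 2.012]
contact_force: [-1.6, -1.2, -1.6]
grip_width: 26.3
```

```bash
python3 o.py
```

```text
16.4167 [515.09 212.92 256.83] [-3.141 -0.     2.012] [-1.62 -1.17 -1.63] [-0.214  0.279  0.038]
```

step_arm([
  [0,0,0,0,0,0.02],
  [0,0,0,0,0,0.04],
  [0,0,0,0,0,0.04],
])

```text
time: 16.67
tool_pos: [515.1, 212.9, 256.8]
tcp_rot: [-3.141, 0.0, 1.972]
contact_force: [-1.5, -0.1, -0.6]
grip_width: 26.0
```

```bash
python3 o.py; python3 - <<'E'
from h import *
import cv2
s=bot.capture("side")
c=proj(s,[515.2,212.8,155]);f=10
M=np.array([[f,0,300-f*c[0]],[0,f,250-f*c[1]]])
w=cv2.warpAffine(s["color"][:,:,::-1],M,(600,500),flags=cv2.INTER_CUBIC)
cv2.imwrite("pics/v.png",w)
for a in(-1.58,-2.2,-2.4,-2.6,-2.8): print(a,((proj(s,[515.2+20*np.cos(a),212.8+20*np.sin(a),148])-c)*f+[300,250]).round())
E
```

```text
16.6667 [515.1  212.93 256.84] [-3.141  0.     1.972] [-1.47 -0.11 -0.55] [-0.179  0.288  0.079]
-1.58 [363. 162.]
-2.2 [420. 217.]
-2.4 [430. 240.]
-2.6 [435. 265.]
-2.8 [434. 291.]
```

View pics/v.png

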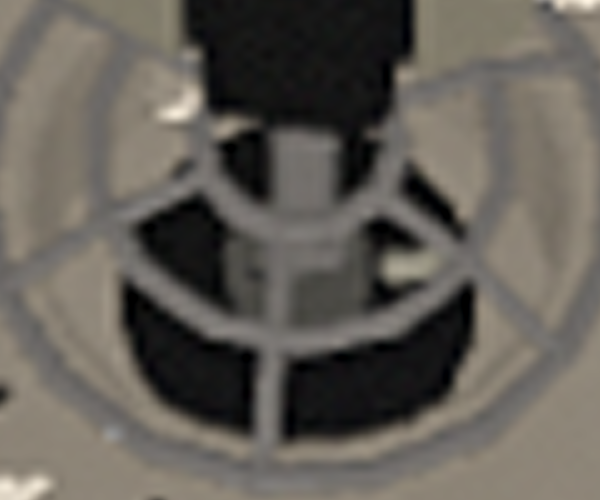

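The picture shows the blade seated in the boss. The pointer is now at (410,265), about -2.6 rad, so the dial has turned about 1.0 rad. I'll continue with small steps.

step_arm([
  [0,0,0,0,0,0.015],
  [0,0,0,0,0,0.03],
  [0,0,0,0,0,0.03],
])

```text
time: 16.97
tool_pos: [515.1, 212.9, 256.8]
tcp_rot: [-3.141, 0.0, 1.943]
contact_force: [-2.3, -1.3, -2.2]
grip_width: 26.0
```

```bash
python3 o.py
```

```text
16.9667 [515.1  212.9  256.84] [-3.141  0.     1.943] [-2.3  -1.3  -2.22] [-0.227  0.285  0.133]
```

step_arm([
  [0,0,0,0,0,0.015],
  [0,0,0,0,0,0.03],
  [0,0,0,0,0,0.03],
])

```text
time: 17.22
tool_pos: [515.1, 212.9, 256.9]
tcp_rot: [-3.141, 0.0, 1.913]
contact_force: [-1.2, -1.5, -1.8]
grip_width: 26.0
```

```bash
python3 o.py
```

```text
17.2167 [515.09 212.93 256.85] [-3.141  0.     1.913] [-1.21 -1.45 -1.85] [-0.217  0.341  0.152]
```

Mz is climbing, so the stop is being felt. I'll use finer steps.

step_arm([
  [0,0,0,0,0,0.01],
  [0,0,0,0,0,0.015],
  [0,0,0,0,0,0.015],
])

```text
time: 17.47
tool_pos: [515.1, 212.9, 256.8]
tcp_rot: [-3.141, 0.0, 1.898]
contact_force: [-1.9, -1.2, -1.5]
grip_width: 26.3
```

```bash
python3 o.py
```

```text
17.4667 [515.09 212.91 256.83] [-3.141  0.     1.898] [-1.9  -1.21 -1.51] [-0.214  0.397  0.19 ]
```

step_arm([
  [0,0,0,0,0,0.005],
  [0,0,0,0,0,0.005],
])

```text
time: 17.63
tool_pos: [515.1, 212.9, 256.9]
tcp_rot: [-3.141, 0.0, 1.894]
contact_force: [-2.1, -1.3, -1.9]
grip_width: 26.0
```

```bash
python3 o.py
```

```text
17.6333 [515.1  212.91 256.86] [-3.141  0.     1.894] [-2.06 -1.26 -1.86] [-0.211  0.438  0.137]
```

step_arm([
  [0,0,0,0,0,0.0],
  [0,0,0,0,0,0.0],
])

```text
time: 17.8
tool_pos: [515.1, 212.9, 256.8]
tcp_rot: [-3.141, 0.0, 1.894]
contact_force: [-2.3, -0.5, -2.9]
grip_width: 25.7
```

```bash
python3 o.py
```

```text
17.8 [515.12 212.9  256.84] [-3.141  0.     1.894] [-2.31 -0.48 -2.88] [-0.28   0.359  0.172]
```

step_arm([
  [0,0,0,0,0,0.007],
  [0,0,0,0,0,0.015],
])

```text
time: 17.97
tool_pos: [515.2, 212.9, 256.9]
tcp_rot: [-3.142, 0.0, 1.878]
contact_force: [-1.9, -0.3, -2.3]
grip_width: 25.9
```

```bash
python3 o.py
```

```text
17.9667 [515.16 212.92 256.88] [-3.142  0.     1.878] [-1.9  -0.26 -2.26] [-0.114  0.342  0.169]
```

step_arm([
  [0,0,0,0,0,0.0],
])

```text
time: 18.05
tool_pos: [515.3, 213.0, 256.9]
tcp_rot: [3.141, -0.0, 1.878]
contact_force: [-2.3, -1.4, -2.6]
grip_width: 26.2
```

```bash
python3 o.py
```

```text
18.05 [515.25 212.99 256.89] [ 3.141 -0.     1.878] [-2.33 -1.44 -2.63] [-0.166  0.323  0.112]
```

step_arm([
  [0,0,0,0,0,0.0],
])

```text
time: 18.13
tool_pos: [515.3, 213.0, 256.9]
tcp_rot: [3.141, -0.0, 1.879]
contact_force: [-2.6, -0.4, -3.3]
grip_width: 26.2
```

```bash
python3 o.py
```

```text
18.1333 [515.27 212.99 256.89] [ 3.141 -0.     1.879] [-2.61 -0.43 -3.33] [-0.097  0.309  0.182]
```

step_arm([
  [0,0,0,0,0,0.01],
  [0,0,0,0,0,0.02],
])

```text
time: 18.3
tool_pos: [515.3, 213.0, 256.9]
tcp_rot: [3.141, 0.0, 1.858]
contact_force: [-1.4, 0.2, -2.6]
grip_width: 26.1
```

```bash
python3 o.py
```

```text
18.3 [515.27 212.97 256.91] [3.141 0.    1.858] [-1.42  0.2  -2.63] [-0.087  0.244  0.158]
```

step_arm([
  [0,0,0,0,0,0.0],
])

```text
time: 18.38
tool_pos: [515.2, 213.0, 256.9]
tcp_rot: [3.141, -0.0, 1.858]
contact_force: [-2.1, -0.4, -1.7]
grip_width: 26.2
```

```bash
python3 o.py
```

```text
18.3833 [515.25 212.98 256.9 ] [ 3.141 -0.     1.858] [-2.07 -0.43 -1.7 ] [-0.056  0.235  0.192]
```

step_arm([
  [0,0,0,0,0,0.0],
])

```text
time: 18.47
tool_pos: [515.2, 213.0, 256.9]
tcp_rot: [3.141, -0.0, 1.859]
contact_force: [-1.5, -0.6, -2.7]
grip_width: 25.9
```

```bash
python3 o.py
```

```text
18.4667 [515.25 213.   256.91] [ 3.141 -0.     1.859] [-1.45 -0.59 -2.72] [-0.084  0.228  0.227]
```

step_arm([
  [0,0,0,0,0,0.01],
  [0,0,0,0,0,0.02],
])

```text
time: 18.63
tool_pos: [515.2, 213.0, 256.9]
tcp_rot: [3.141, 0.0, 1.838]
contact_force: [-0.3, 0.1, -2.8]
grip_width: 25.6
```

```bash
python3 o.py
```

```text
18.6333 [515.21 212.98 256.87] [3.141 0.    1.838] [-0.27  0.13 -2.78] [-0.018  0.173  0.218]
```

step_arm([
  [0,0,0,0,0,0.0],
])

```text
time: 18.72
tool_pos: [515.2, 213.0, 256.9]
tcp_rot: [3.141, -0.0, 1.838]
contact_force: [-2.6, -0.4, -3.4]
grip_width: 26.0
```

```bash
python3 o.py
```

```text
18.7167 [515.22 212.98 256.88] [ 3.141 -0.     1.838] [-2.56 -0.41 -3.36] [-0.018  0.209  0.2  ]
```

step_arm([
  [0,0,0,0,0,0.0],
])

```text
time: 18.8
tool_pos: [515.2, 212.9, 256.9]
tcp_rot: [3.141, 0.0, 1.839]
contact_force: [-2.4, -0.0, -2.3]
grip_width: 26.1
```

```bash
python3 o.py
```

```text
18.8 [515.23 212.93 256.88] [3.141 0.    1.839] [-2.42 -0.04 -2.28] [-0.024  0.238  0.157]
```

step_arm([
  [0,0,0,0,0,0.01],
  [0,0,0,0,0,0.02],
])

```text
time: 18.97
tool_pos: [515.2, 213.0, 256.9]
tcp_rot: [3.141, -0.0, 1.818]
contact_force: [-0.9, 0.6, -3.1]
grip_width: 25.8
```

```bash
python3 o.py
```

```text
18.9667 [515.18 213.04 256.9 ] [ 3.141 -0.     1.818] [-0.95  0.57 -3.07] [0.152 0.234 0.202]
```

step_arm([
  [0,0,0,0,0,0.0],
])

```text
time: 19.05
tool_pos: [515.2, 213.1, 256.9]
tcp_rot: [3.141, -0.0, 1.818]
contact_force: [-1.1, 2.2, -2.1]
grip_width: 25.8
```

```bash
python3 o.py
```

```text
19.05 [515.17 213.06 256.91] [ 3.141 -0.     1.818] [-1.14  2.18 -2.12] [0.172 0.257 0.211]
```

step_arm([
  [0,0,0,0,0,0.0],
])

```text
time: 19.13
tool_pos: [515.2, 213.0, 256.9]
tcp_rot: [3.141, -0.0, 1.819]
contact_force: [-1.4, -0.3, -2.0]
grip_width: 25.7
```

```bash
python3 o.py
```

```text
19.1333 [515.18 213.03 256.88] [ 3.141 -0.     1.819] [-1.43 -0.3  -1.96] [0.247 0.233 0.228]
```

Mz averages about 0.21 N m, which is firm and in the band. I'll back off within the slot play, lift out and carry the driver back.

step_arm([
  [0,0,0,0,0,-0.05],
  [0,0,0,0,0,-0.1],
  [0,0,0,0,0,-0.15],
  [0,0,0,0,0,-0.2],
  [0,0,0,0,0,-0.2],
])

```text
time: 19.55
tool_pos: [515.2, 213.0, 256.9]
tcp_rot: [3.141, -0.0, 2.02]
contact_force: [-1.6, 0.6, -1.8]
grip_width: 25.8
```

```bash
python3 o.py
```

```text
19.55 [515.18 212.97 256.93] [ 3.141 -0.     2.02 ] [-1.62  0.58 -1.75] [ 0.192  0.219 -0.008]
```

step_arm([
  [0,0,-3,0,0,0],
  [0,0,-8,0,0,0],
  [0,0,-14,0,0,0],
  [0,0,-20,0,0,0],
  [0,0,-20,0,0,0],
])

```text
time: 19.97
tool_pos: [516.1, 213.0, 279.1]
tcp_rot: [3.138, 0.001, 2.018]
contact_force: [-0.5, -0.0, -0.9]
grip_width: 26.1
```

```bash
python3 o.py
```

```text
19.9667 [516.1  213.02 279.07] [3.138e+00 1.000e-03 2.018e+00] [-0.47 -0.04 -0.94] [ 0.048 -0.158  0.031]
```

step_arm([
  [0,0,-10,0,0,0],
  [0,0,-20,0,0,0],
  [0,0,-30,0,0,0],
  [0,0,-42,0,0,0],
  [0,0,-52,0,0,0],
])

```text
time: 20.38
tool_pos: [515.4, 213.0, 330.7]
tcp_rot: [3.14, 0.0, 2.019]
contact_force: [1.2, -0.1, -1.3]
grip_width: 25.6
```

step_arm([
  [0,0,0,0,0,0.1],
  [0,0,0,0,0,0.2],
  [0,0,0,0,0,0.3],
  [0,0,0,0,0,0.4],
  [0,0,0,0,0,0.504],
])

```text
time: 20.8
tool_pos: [515.3, 212.9, 329.8]
tcp_rot: [3.141, -0.0, 1.51]
contact_force: [-0.0, 0.4, -1.9]
grip_width: 26.0
```

step_arm([
  [-28,4,0,0,0,0],
  [-57,8,0,0,0,0],
  [-85,12,0,0,0,0],
  [-114,16,0,0,0,0],
  [-142,20,0,0,0,0],
])

```text
time: 21.22
tool_pos: [527.2, 68.7, 329.8]
tcp_rot: [3.141, 0.0, 1.515]
contact_force: [0.4, 0.2, -1.8]
grip_width: 26.0
```

step_arm([
  [-28,4,0,0,0,0],
  [-57,8,0,0,0,0],
  [-85,12,0,0,0,0],
  [-114,16,0,0,0,0],
  [-142,20,0,0,0,0],
])

```text
time: 21.63
tool_pos: [539.3, -74.4, 329.9]
tcp_rot: [3.14, 0.0, 1.515]
contact_force: [1.3, 0.2, -1.1]
grip_width: 25.8
```

step_arm([
  [-28,4,0,0,0,0],
  [-57,8,0,0,0,0],
  [-85,12,0,0,0,0],
  [-125,18,0,0,0,0],
  [-142,20,0,0,0,0],
])

```text
time: 22.05
tool_pos: [551.2, -220.0, 329.4]
tcp_rot: [3.141, 0.002, 1.512]
contact_force: [-0.3, -0.2, -1.7]
grip_width: 25.8
```

step_arm([
  [0,0,0,0,0,0],
  [0,0,0,0,0,0],
  [0,0,0,0,0,0],
  [0,0,0,0,0,0],
])

```text
time: 22.38
tool_pos: [551.3, -214.4, 329.4]
tcp_rot: [3.141, -0.0, 1.516]
contact_force: [0.2, 0.1, -0.6]
grip_width: 25.4
```

```bash
python3 o.py; python3 - <<'E'
from h import *
import cv2
o=bot.get_obs();X=o["tool_pos"];s=bot.capture("side");t=bot.capture("top")
def crop(p,X,w,h,f):
    c=proj(p,X);M=np.array([[f,0,w/2-f*c[0]],[0,f,h/2-f*c[1]]])
    return cv2.warpAffine(p["color"][:,:,::-1],M,(w,h),flags=cv2.INTER_CUBIC)
T=X-[0,0,106.7];a=crop(s,T,400,600,6);b=crop(t,[515.5,212.7,155],400,600,12)
print(proj(s,T),proj(t,[515.5,212.7,155]))
cv2.imwrite("pics/w.png",np.hstack([a,b]))
E
```

```text
22.3833 [ 551.33 -214.4   329.37] [ 3.141 -0.     1.516] [ 0.17  0.11 -0.61] [-0.028 -0.109 -0.02 ]
[412.28673307 126.8999964 ] [211.01512577 263.70587995]
```

View pics/w.png

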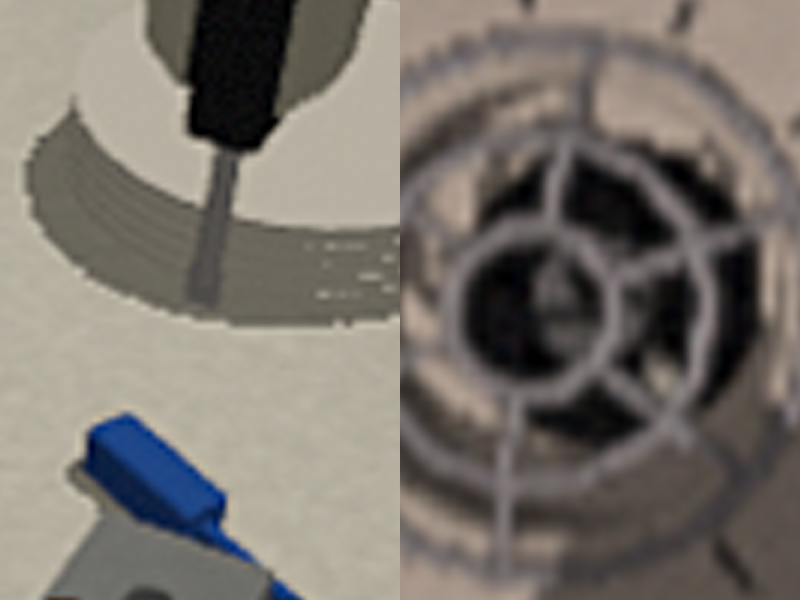

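The picture shows the driver upright with its tip at (203,305), as predicted. The top crop shows the pointer at about (660,372), turned roughly 0.9 rad from its start. Next I'll descend over the hole.

step_arm([
  [-1.8,-0.3,30,0,0,0],
  [-1.8,-0.3,60,0,0,0],
  [-1.8,-0.3,90,0,0,0],
  [-1.8,-0.3,115,0,0,0],
  [-1.8,-0.3,125,0,0,0],
])

```text
time: 22.9
tool_pos: [549.4, -215.9, 200.4]
tcp_rot: [-3.136, -0.003, 1.516]
contact_force: [-0.0, -0.3, -1.9]
grip_width: 25.7
```

step_arm([
  [0,0,0,0,0,0],
  [0,0,0,0,0,0],
  [0,0,0,0,0,0],
  [0,0,0,0,0,0],
])

```text
time: 23.23
tool_pos: [551.7, -217.9, 206.0]
tcp_rot: [3.138, 0.002, 1.515]
contact_force: [0.1, -0.1, -0.5]
grip_width: 25.8
```

```bash
python3 o.py; python3 - <<'E'
from h import *
import cv2
o=bot.get_obs();X=o["tool_pos"];s=bot.capture("side")
def crop(p,X,w,h,f):
    c=proj(p,X);M=np.array([[f,0,w/2-f*c[0]],[0,f,h/2-f*c[1]]])
    return cv2.warpAffine(p["color"][:,:,::-1],M,(w,h),flags=cv2.INTER_CUBIC)
T=X-[0,0,106.7]
print(((proj(s,[551,-215.7,85])-proj(s,T))*10+[250,250]).round())
cv2.imwrite("pics/x.png",crop(s,T,500,500,10))
E
```

```text
23.2333 [ 551.75 -217.92  205.99] [3.138e+00 2.000e-03 1.515e+00] [ 0.14 -0.12 -0.46] [-0.028 -0.161 -0.022]
[241. 304.]
```

View pics/x.png

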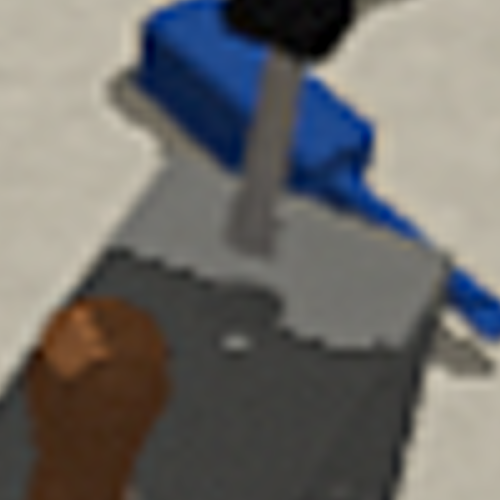

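The picture shows the blade tip at (250,250), above the shadowed hole near (241,304). I'll let it settle and correct.

step_arm([
  [0,0,4,0,0,0],
  [0,0,6,0,0,0],
  [0,0,6,0,0,0],
  [0,0,6,0,0,0],
  [0,0,6,0,0,0],
])

```text
time: 23.7
tool_pos: [550.8, -217.6, 197.9]
tcp_rot: [-3.142, 0.0, 1.515]
contact_force: [0.3, -0.2, -0.9]
grip_width: 25.6
```

step_arm([
  [1.4,0,2,0,0,0],
  [1.4,0,5,0,0,0],
  [1.4,0,8,0,0,0],
  [1.4,0,11,0,0,0],
  [1.4,0,12,0,0,0],
])

```text
time: 24.12
tool_pos: [550.6, -216.0, 185.1]
tcp_rot: [-3.141, -0.0, 1.515]
contact_force: [-0.3, 0.4, -1.4]
grip_width: 25.9
```

```bash
python3 o.py
```

```text
24.1167 [ 550.65 -216.01  185.15] [-3.141 -0.     1.515] [-0.29  0.41 -1.41] [-0.063 -0.136 -0.006]
```

step_arm([
  [0,0,5,0,0,0],
  [0,0,12,0,0,0],
  [0,0,19,0,0,0],
  [0,0,26,0,0,0],
  [0,0,30,0,0,0],
])

```text
time: 24.53
tool_pos: [550.4, -215.9, 154.4]
tcp_rot: [-3.14, -0.001, 1.515]
contact_force: [-0.1, -0.4, -1.7]
grip_width: 25.8
```

```bash
python3 o.py
```

```text
24.5333 [ 550.45 -215.92  154.45] [-3.140e+00 -1.000e-03  1.515e+00] [-0.12 -0.35 -1.66] [-0.009 -0.124 -0.022]
```

Into the hole with no contact. I'll go down to just above seated (TCP 126.8), then ease onto the plate.

step_arm([
  [0,0,5,0,0,0],
  [0,0,12,0,0,0],
  [0,0,19,0,0,0],
  [0,0,25.5,0,0,0],
  [0,0,25.5,0,0,0],
])

```text
time: 24.95
tool_pos: [550.1, -215.8, 128.7]
tcp_rot: [-3.139, -0.001, 1.515]
contact_force: [-0.2, -0.6, -1.7]
grip_width: 25.7
```

step_arm([
  [0,0,0.5,0,0,0],
  [0,0,1,0,0,0],
  [0,0,1,0,0,0],
  [0,0,1,0,0,0],
])

```text
time: 25.28
tool_pos: [551.1, -216.3, 129.8]
tcp_rot: [3.141, 0.0, 1.515]
contact_force: [-0.2, 0.1, -1.4]
grip_width: 26.0
```

step_arm([
  [0,0,0.5,0,0,0],
  [0,0,0.5,0,0,0],
  [0,0,0.5,0,0,0],
])

```text
time: 25.53
tool_pos: [550.9, -216.2, 129.0]
tcp_rot: [3.141, 0.0, 1.515]
contact_force: [0.5, 0.5, -1.2]
grip_width: 25.9
```

step_arm([
  [0,0,0.6,0,0,0],
  [0,0,1.2,0,0,0],
  [0,0,1.2,0,0,0],
])

```text
time: 25.78
tool_pos: [550.8, -216.2, 127.6]
tcp_rot: [-3.141, -0.0, 1.515]
contact_force: [0.6, -0.8, -0.3]
grip_width: 26.0
```

step_arm([
  [0,0,0.4,0,0,0],
  [0,0,0.8,0,0,0],
  [0,0,0.8,0,0,0],
])

```text
time: 26.03
tool_pos: [550.9, -216.1, 126.8]
tcp_rot: [-3.141, 0.0, 1.515]
contact_force: [0.4, -0.2, -0.4]
grip_width: 25.9
```

step_arm([
  [0,0,0.3,0,0,0],
  [0,0,0.5,0,0,0],
  [0,0,0.5,0,0,0],
])

```text
time: 26.28
tool_pos: [550.9, -216.2, 126.7]
tcp_rot: [3.141, 0.0, 1.515]
contact_force: [-0.4, 1.1, 1.9]
grip_width: 25.9
```

Seated, with force about +3 N relative to baseline. Release and retreat.

step_arm([
  [0,0,0,0,0,0],
  [0,0,0,0,0,0],
  [0,0,0,0,0,0],
  [0,0,0,0,0,0],
  [0,0,0,0,0,0],
], fingers=70)

```text
time: 26.7
tool_pos: [550.9, -216.2, 126.4]
tcp_rot: [3.142, 0.0, 1.515]
contact_force: [0.2, -0.5, 1.1]
grip_width: 54.7
```

step_arm([
  [0,0,0,0,0,0],
  [0,0,0,0,0,0],
  [0,0,0,0,0,0],
  [0,0,0,0,0,0],
  [0,0,0,0,0,0],
])

```text
time: 27.12
tool_pos: [550.9, -216.2, 126.4]
tcp_rot: [3.142, 0.0, 1.515]
contact_force: [-0.7, -0.2, -0.4]
grip_width: 69.9
```

step_arm([
  [0,0,-10,0,0,0],
  [0,0,-30,0,0,0],
  [0,0,-60,0,0,0],
  [0,0,-90,0,0,0],
  [0,0,-125,0,0,0],
])

```text
time: 27.53
tool_pos: [550.3, -215.8, 252.6]
tcp_rot: [-3.14, -0.001, 1.515]
contact_force: [0.5, -0.6, 0.0]
grip_width: 70.2
```

step_arm([
  [-40,0,0,0,0,0],
  [-80,0,0,0,0,0],
  [-120,0,0,0,0,0],
  [-160,0,0,0,0,0],
  [-160,0,0,0,0,0],
])

```text
time: 27.95
tool_pos: [540.1, -382.9, 251.4]
tcp_rot: [3.142, 0.003, 1.509]
contact_force: [-0.9, 1.0, -0.1]
grip_width: 70.0
```

step_arm([
  [0,0,0,0,0,0],
  [0,0,0,0,0,0],
  [0,0,0,0,0,0],
])

```text
time: 28.2
tool_pos: [542.3, -374.7, 251.9]
tcp_rot: [3.141, -0.0, 1.516]
contact_force: [-0.7, -0.3, 0.3]
grip_width: 70.2
```

```bash
python3 o.py; python3 - <<'E'
from h import *
import cv2
s=bot.capture("side");t=bot.capture("top")
def crop(p,X,w,h,f):
    c=proj(p,X);M=np.array([[f,0,w/2-f*c[0]],[0,f,h/2-f*c[1]]])
    return cv2.warpAffine(p["color"][:,:,::-1],M,(w,h),flags=cv2.INTER_CUBIC)
a=crop(s,[550,-190,100],400,300,5);b=crop(t,[550,-190,100],400,300,5);c=crop(s,[515.5,212.7,155],400,300,8);d=crop(t,[515.5,212.7,155],400,300,10)
cv2.imwrite("pics/z.png",np.vstack([np.hstack([a,b]),np.hstack([c,d])]))
for q in("driver_grip","awl_mid","tumbler_mid","bowl_mid","jug_mid"):
    print(q,[[(round(d["p"],2),[round(float(v),1) for v in d["rect"]]) for d in bot.boxes_of(q,p)][:2] for p in(s,t)])
E
```

```text
28.2 [ 542.25 -374.69  251.93] [ 3.141 -0.     1.516] [-0.67 -0.33  0.33] [-0.028 -0.089 -0.029]
driver_grip [[(0.78, [367.9, 155.4, 13.9, 36.1]), (0.62, [405.9, 166.0, 15.1, 30.8])], [(0.96, [461.6, 239.4, 35.7, 52.2]), (0.91, [456.9, 188.8, 55.9, 25.1])]]
awl_mid [[(0.71, [389.8, 190.4, 19.6, 28.0])], [(0.5, [374.2, 243.2, 17.6, 12.0]), (0.25, [413.2, 245.8, 16.9, 13.4])]]
tumbler_mid [[(0.59, [275.8, 218.1, 31.1, 51.1])], [(0.83, [320.4, 153.8, 29.1, 38.7])]]
bowl_mid [[(0.61, [305.4, 172.7, 50.9, 39.0])], [(0.57, [381.4, 147.8, 46.1, 50.7])]]
jug_mid [[(0.86, [207.1, 280.4, 55.6, 63.2]), (0.28, [324.8, 332.9, 39.3, 33.3])], [(0.59, [236.0, 150.7, 35.6, 35.5])]]
```

View pics/z.png

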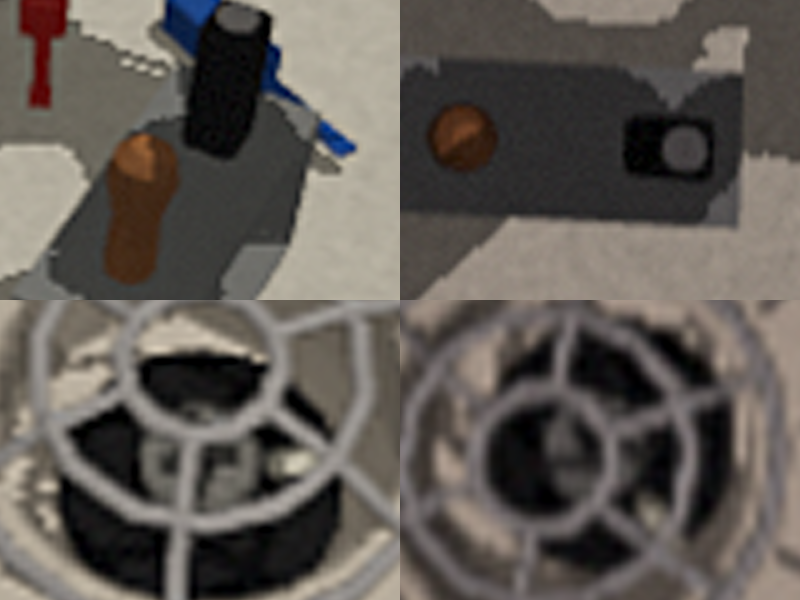

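The picture shows the driver upright and seated at its original place, with the awl untouched. The pointer is at side panel (292,462), about -2.6 rad, so the dial has stayed at the stop. Handing in.

```bash
python3 -c "
from plant import bot
print(bot.close_job())"
```

```text
the job is handed in; nothing more can be done
None
```

The dial is turned up to its clockwise stop and the screwdriver is back in its hole; I handed the job in at about 29 s of the 70 allowed. No verdict was reported.

- **Turning the dial:** I took the black screwdriver from the rack and lowered its blade through the guard's middle opening. It went about 5 mm into the slot without any contact force. I then turned clockwise in small steps. The twist stayed at about 0.04 N m until the stop, then climbed and held at about 0.21 N m, which is within the firm band. The blade force itself is not measured directly; I estimate about 35 N from that twist. I backed off within the slot's play and lifted out.
- **Return to the rack:** The screwdriver went in without rubbing. The wrist height when it seated was 126.7 mm, the same as when I grasped it.

**Last checks:**
- The driver is upright in its original place in both views, and the gripper is clear of everything.
- The awl, tumbler, bowl and mug are within about 2.5 pixels (roughly 5 mm) of where they started.
- The guard force is not measured separately. Lateral wrist forces stayed at a few newtons.
- The pointer's angle was the one check that did not fully agree. From the side it read about -2.6 rad, some 1.0 rad past the start. From the top, partly hidden by the guard, it read about -2.48 rad, some 0.9 rad. Both fit the stated 0.5 to 1.2 rad range, and the stop itself was clearly felt.

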